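# Put the seam-pressing blade away in its slotted block

## Task

The wooden pressing blade belongs in the slot of its block, but the water can has been left standing on the block: first lift the can off and stand it gently, upright, on the table close beside the block. Then draw the pressing blade out from under the little shelf until its whole handle is clear, leave it standing on its edge on the table and let go; then take it again and put it into the slot blade first, fully home, with its handle resting on the block's base board. Leave the iron, spray bottle and jar where they are.

Things in the scene. Friction and masses are not known exactly. Their poses are not given: they have to be found in the camera images.
- tool: loose pressing blade, pale wood, ~120 g, stands by itself on its long edge, at first handle under the shelf, 80-95 mm of blade out. Origin: underside at the shoulder (handle meets blade), mid thickness; x to the blade tip, z up. Blade x 0..115 mm, 8 thick (y), 58 high. Handle x -100..0, 30 thick (y), 36 high, underside level with the blade's. Centre of mass at x about -22 mm
- tool_tip (a point): middle of the end of the blade (115 mm in front of the tool's origin, 29 mm up)
- tool_heel (a point): middle of the rear end of the handle (100 mm behind the tool's origin, 18 mm up)
- shelf: fixed low wooden riser shelf with a newspaper on top, 140 mm deep (x), 150 mm wide (y), roof 68 to 78 mm above the table, newspaper up to 86 mm. Origin: on the table under its centre. Closed at the sides (10 mm walls) and back (+x); open at the front, the face at x = -70 mm; no floor
- holder: fixed slotted wooden block. Origin: on the table under its centre; x along the slot, away from the mouth. Base board 220 (x) x 110 (y) x 12 mm; on it two cheeks, x -10..110 mm, each 37 wide, tops 66 mm above the table, with a 13 mm slot between (centred on y = 0), open above and at both ends, upper edges rounded 8 mm. The bare board in front (x -110..-10) carries the tool's handle
- holder_mouth (a point): middle of the slot's mouth: front face of the cheeks (holder x = -10 mm), on the base board, 12 mm above the table; axes as the holder's. Home: the tool's origin here, shoulder against the cheeks, tool x along holder x; the blade then stands 4 mm above the cheeks, so a can on them is in the way
- can: loose empty metal water can, ~0.3 kg, at first on top of the two cheeks. Origin: centre of its underside, z up. Round body radius 40 mm, 95 high, open top, short spout on its x side reaching 64 mm from the axis. A rigid arch handle spans the mouth along y: straps at y = +-41 mm and a black level bar 88 mm long (y), 14 thick (x), 14 high, centre 147 mm above the underside
- can_grip (a point): centre of the can's handle bar, 147 mm above the underside
- iron: bystander: flat iron lying on its sole, about 205 mm long, 112 mm wide, 130 mm high; leave alone. Origin: under its middle
- spray: bystander: pale spray bottle, radius 26 mm, 150 mm high; leave alone. Origin: centre of underside
- jar: bystander: glass jar, radius 33 mm, 75 mm high; leave alone. Origin: centre of underside
There are look-alikes about, which are no part of the job. Of the things shaped like the tool, the wood one is meant.

How it is judged:
On the way, in this order (a step that is already met when the one before it is completed fails the run):
1. the can stands upright on the table close beside the block, let go (height (world z) of can below 0.006 m and angle between can's own z axis and vertical below 0.1 rad and linear speed of can below 0.02 m/s and horizontal distance between can and holder below 0.3 m and contact force between the fingers and can below 0.2 N), for 0.2 s.
2. the pressing blade stands on its edge on the table, its whole handle clear of the shelf's front, let go (x of tool_heel in the frame of shelf below -0.07 m and height (world z) of tool between -0.004 and 0.006 m and angle between tool's own z axis and vertical below 0.12 rad and linear speed of tool below 0.02 m/s and contact force between the fingers and tool below 0.2 N), for 0.2 s.
At the end, for the whole second after the job is handed in: Tool in the slot blade first: shoulder within 12 mm of the cheeks' front, within 6 mm of the slot's centreline and of the base board, in line within 0.1 rad, upright. Can upright on the table, its axis within 300 mm of the block's centre. Both at rest and let go (all of step 1 and x of tool in the frame of holder_mouth between -0.012 and 0.006 m and y of tool in the frame of holder_mouth between -0.006 and 0.006 m and z of tool in the frame of holder_mouth between -0.004 and 0.006 m and x of tool_tip in the frame of holder_mouth above 0.09 m and angle between the x axis of tool and the x axis of holder, either way round below 0.1 rad and angle between tool's own z axis and vertical below 0.12 rad and linear speed of tool below 0.02 m/s and contact force between the fingers and tool below 0.2 N); the robot touches nothing.
It fails at once if the can is tipped by more than about 30 degrees (angle between can's own z axis and vertical above 0.52 rad).
It fails at once if the can is dropped (falls freely from more than about 20 mm) (contact force between the fingers and can below 0.1 N and linear speed of can above 0.65 m/s).
It fails at once if the iron, spray bottle or jar is shifted by more than 30 mm (distance of any of iron, spray, jar from where it was at the start of the episode above 0.03 m).
It also fails if it takes over 64 s, if anything falls off the work surface, if the arm or the gripper's body presses on something with over 40 N, if the wrist force passes 120 N, or if a joint passes its speed limit or range.

## Robot

A 6-joint arm with a two-finger parallel gripper is mounted at the origin on the work surface. World frame = base frame: x ahead of the robot, y to its left, z up, the work surface at z = 0. Lengths are in m, angles in rad, forces in N, time in s.
With the tool pointing down it reaches from about 0.275 to 0.85 m from the base axis. Payload 5.2 kg.
Tool frame: the origin (TCP) lies at the very end of the fingers, on their centre line; the grasp point (between the pads) lies 19 mm behind it; z points along the fingers, y is the line along which they close (so a half turn about z gives the same grasp; the last joint's range is limited). The gripper opens to 85 mm and grips with 20 to 120 N. Pads are 22 mm wide; open, the fingers measure 114 mm over their backs; the gripper's body (76 mm by 85 mm) begins 54 mm behind the grasp point. The pads swing forward as they close: fully open they stand 13 mm farther back than shut.
Start: joints at [-1.544, 0.259, 1.535, -0, 1.348, -0.203], TCP at [0.125, -0.536, 0.231] pointing down, gripper open.
Joint ranges: [-3.14, 3.14], [-0.91, 2.08], [0.19, 2.58], [-1.22, 4.36], [0.22, 2.71], [-3.12, 3.12]. Speed limits (rad/s): [2.57, 2.57, 3.14, 3.14, 3.14, 3.14].

## Interface

Orientations are given as a unit quaternion [x, y, z, w].
In Python, from rig import get_state, snapshot, camera_params, job_done gives the robot as it stands. The module is installed in compiled form; this text tells all that it offers.
- The arm moves only by the tool move_arm, never from a script. Its argument "targets" is a list of rows, each an object with "linear": the shift along the tool's x, y, z in mm, a list of three; "yaw": the turn about the tool's z in degrees. A call has exactly 8 rows; each row shifts and turns the commanded pose from where the row before left it, along the tool's axes as they then stand; what a row does not reach is not made up. A row lasts 1/8 s, in which the tool goes at most 62.5 mm and 10.7 degrees, less where a joint would pass 70% of its speed; a pose out of reach is approached as far as the arm can. A call with a gripper value outside its range is refused whole. "gripper" is the closure, from 0 (fully open) to 1 (shut), set as the call begins (left out, the last holds). The fingers move at their own pace and stop on an object; the grip force is fixed at half the most. Time passes only in rows, so rows that do not move let the fingers close, or fill a call up. It gives the time, the measured TCP pose, the force, the opening and the grip force at its end, in the units of the state.
- get_state(): the state, without advancing time (a new reading comes with each control period).
- snapshot(name): name is "side" or "top" or "wrist"; returns the picture (480x640x3 uint8, blue, green, red); there is no depth.
- camera_params(name): a dict with "intrinsics" (3x3 intrinsics, pixels), "pose" (4x4, takes a point from camera to world coordinates). Camera axes: x right, y up, looking along -z (the intrinsics and any distortion apply to the point x, -y, -z); pixel columns grow to the right and rows downward; lengths in m; the calibration is good to about 2 mm. A picture is of the moment at which its call begins: read the wrist's pose just before it. camera_params takes no time and is no camera call; for the wrist camera it gives the pose at the moment of the call.
- job_done(): hands the job in; it is judged then, once.
The state is a dict: "time": time; "joint_pos": joint angles; "dq": joint speeds; "effort": joint torques, N m; "position": TCP position; "eef_rot": TCP orientation; "force": force on the tool from outside, world axes, zero at the start; "ft_torque": the same for the moment, N m; "grip_width": finger opening in m; "gripper_force": force on a finger pad.
Only numpy, scipy, OpenCV 4.12 (cv2) and the standard library are available. Lean on these libraries where they do the work, as an engineer would, in place of code of your own. Each camera call takes 0.05 s, during which the arm holds its last target. There are 200 camera calls.

## Working session

There is one attempt and no reset: what is moved stays moved. The work goes in short steps, Python scripts to look and compute and a tool call to move; the robot and the scene stay as the last step left them, time stands still between calls to the robot, and variables do not carry over. Pictures are saved under pics/ and viewed, at most 10 in all, crops included, and the job is handed in when it is done.

Besides the shell and the picture viewer there is one more tool, called after "Emit:" as a command line: name --argument value ..., lists and objects as JSON in quotes. move_arm: Moves the arm, as the interface text tells. Its arguments: {"type":"object","properties":{"targets":{"type":"array","items":{"type":"object","properties":{"linear":{"type":"array","items":{"type":"number"}},"yaw":{"type":"number"}}}},"gripper":{"type":"number"}},"required":["targets"]}

```bash
mkdir -p pics; python3 - <<'E'
from rig import *
import cv2,json
s=get_state(); print(s['time'],s['position'],s['eef_rot'],s['grip_width'])
for n in("top","side"):
    im=snapshot(n); cv2.imwrite(f"pics/{n}0.png",im); p=camera_params(n); print(n,p['intrinsics'],p['pose'],[k for k in p])
E
```

```text
0.0 [ 0.12529912 -0.53498962  0.23046235] [ 9.93405380e-01  1.14651158e-01  8.07192204e-05 -9.25305031e-04] 0.08525719944203237
top [[593.70731358   0.         310.04973499]
 [  0.         593.70731358 232.29752121]
 [  0.           0.           1.        ]] [[ 0.0178702   0.98173197 -0.18942805  0.29639109]
 [-0.99966573  0.0140031  -0.02173351 -0.15221656]
 [-0.0186839   0.18975312  0.98165405  1.29497315]
 [ 0.          0.          0.          1.        ]] ['intrinsics', 'pose']
side [[587.78111401   0.         320.78839856]
 [  0.         587.78111401 235.49878888]
 [  0.           0.           1.        ]] [[ 0.99367263  0.08673274 -0.07135917  0.44996573]
 [-0.11220515  0.73847213 -0.66488263 -0.94005322]
 [-0.00497033  0.66868254  0.74353141  1.04871105]
 [ 0.          0.          0.          1.        ]] ['intrinsics', 'pose']
```

View pics/top0.png

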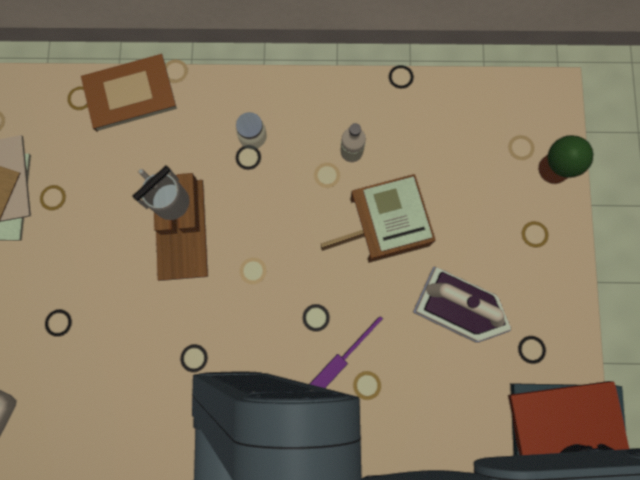

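View pics/side0.png

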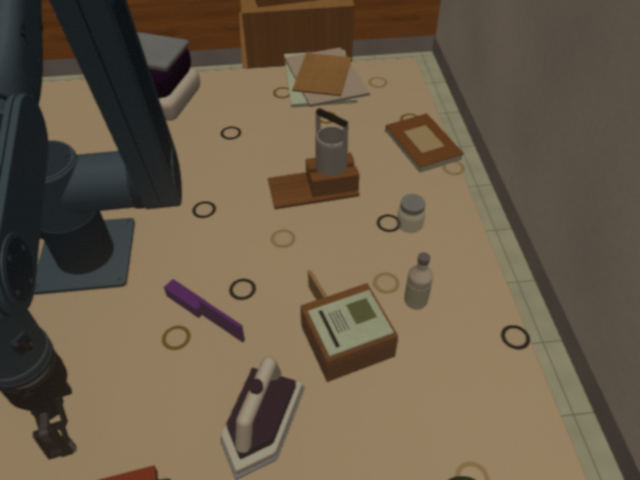

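The top view shows the holder at about (180,230) with the can on it, its bar running from (135,200) to (172,168). The shelf is at (395,215), with the wooden blade sticking out from (322,245) to (362,233). The purple tool is a decoy. Next I'll enlarge the holder and shelf areas.

```bash
python3 - <<'E'
import cv2,numpy as np
t=cv2.imread('pics/top0.png');s=cv2.imread('pics/side0.png')
r=lambda im,x,y,w,h:cv2.resize(im[y:y+h,x:x+w],(400,300) if 0 else (w*4,h*4),interpolation=cv2.INTER_CUBIC)
a=r(t,120,150,100,140); b=r(t,310,165,100,140)
cv2.imwrite('pics/c1.png',np.hstack([a,b]))
a=r(s,255,100,110,115); b=r(s,295,265,90,115)
cv2.imwrite('pics/c2.png',np.hstack([a,b]))
E
```

```text
(no output)
```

View pics/c1.png

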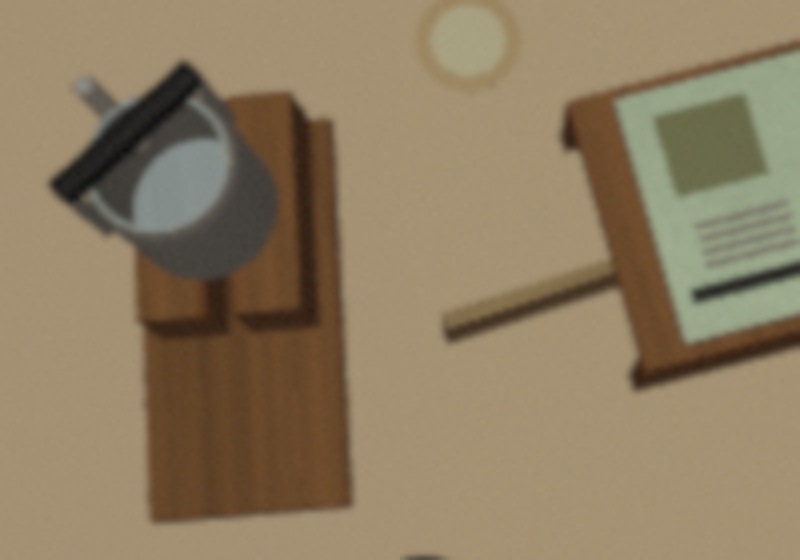

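View pics/c2.png

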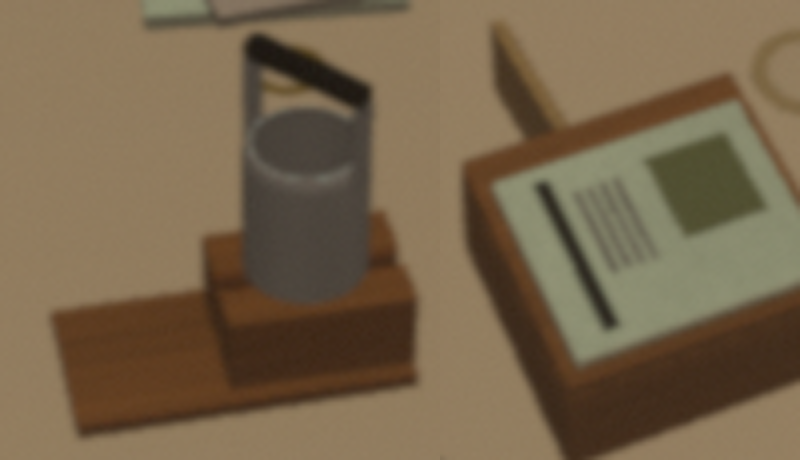

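In the crops I can make out the board corners, the bar ends, the blade tip and the shelf roof corners. I'll convert them to positions and check them against the given sizes.

```bash
cat > h.py <<'E'
import numpy as np,cv2
from rig import *
def ray(P,uv,z):
    K,T=P['intrinsics'],P['pose']
    d=np.linalg.solve(K,[uv[0],uv[1],1.]); d=T[:3,:3]@(d*[1,-1,-1]); c=T[:3,3]
    return c+d*(z-c[2])/d[2]
def proj(P,X):
    K,T=P['intrinsics'],P['pose']
    p=(np.atleast_2d(X)-T[:3,3])@T[:3,:3]*[1,-1,-1]; p=p@K.T
    return p[:,:2]/p[:,2:]
E
python3 - <<'E'
from h import *
T,S=camera_params('top'),camera_params('side')
L=[('boardFL',T,(158,280),.012),('boardFR',T,(208,276.25),.012),('boardBR',T,(203,180),.012),
('boardFL',S,(268,178.25),.012),('boardFR',S,(275,208.75),.012),('boardBR',S,(359,195),.012),
('barA',T,(135.5,197),.213),('barB',T,(167.5,167.5),.213),('barA',S,(319.5,111.25),.213),('barB',S,(345.5,124.25),.213),
('tip',T,(321.75,245.5),.058),('blade@shelf',T,(363,231.25),.058),('tip',S,(309.25,271.25),.058),
('roof1',T,(353,190.5),.078),('roof2',T,(370,257),.078),('roof2',S,(301.25,306.25),.078),('roof1',S,(368-13,284),.078),
('jar',T,(250,135),.0),('spray',T,(352,155),0)]
for n,P,uv,z in L: print(n,ray(P,uv,z).round(4))
E
```

```text
boardFL [0.4334 0.2055 0.012 ]
boardFR [0.4433 0.0967 0.012 ]
boardBR [0.6602 0.1189 0.012 ]
boardFL [0.4355 0.2021 0.012 ]
boardFR [0.4469 0.0887 0.012 ]
boardBR [0.6608 0.1125 0.012 ]
barA [0.5684 0.2027 0.213 ]
barB [0.627  0.1456 0.213 ]
barA [0.5714 0.1997 0.213 ]
barB [0.6254 0.1431 0.213 ]
tip [ 0.507  -0.1501  0.058 ]
blade@shelf [ 0.5389 -0.237   0.058 ]
tip [ 0.5088 -0.1539  0.058 ]
roof1 [ 0.6225 -0.2145  0.078 ]
roof2 [ 0.481  -0.2502  0.078 ]
roof2 [ 0.4828 -0.257   0.078 ]
roof1 [ 0.5982 -0.2142  0.078 ]
jar [0.7721 0.0186 0.    ]
spray [ 0.7268 -0.2158  0.    ]
```

```bash
cat >> h.py <<'E'
def ang(s):
    q=s['eef_rot']; return np.degrees(2*np.arctan2(q[1],q[0]))
def plan(goals,start=None):
    """goals: (x,y,z,xangle_deg,rows); prints rows in tool axes, rounded to 1 mm / 0.1 deg"""
    s=get_state(); p,a=(np.array(s['position']),ang(s)) if start is None else (np.array(start[:3]),start[3])
    k=0
    for g in goals:
        n=g[4]; da0=(g[3]-a+180)%360-180
        P0,A0=p.copy(),a
        for i in range(n):
            t=P0+(np.array(g[:3])-P0)*(i+1)/n; ta=A0+da0*(i+1)/n
            d=t-p; c,sn=np.cos(np.radians(a)),np.sin(np.radians(a))
            l=np.round(np.array([c*d[0]+sn*d[1],sn*d[0]-c*d[1],-d[2]])*1000,1); w=round(a-ta,1)
            print('{"linear":%s,"yaw":%s}'%(l.tolist(),w),'over!' if np.linalg.norm(l)>62 or abs(w)>10.7 else '',end=',\n' )
            l=l/1000; p=p+[c*l[0]+sn*l[1],sn*l[0]-c*l[1],-l[2]]; a=a-w; k+=1
            if k%8==0: print('--')
    print(k,'rows; end',p.round(4),round(a,1))
E
python3 -c "
from h import *
plan([(.34,-.20,.34,75,8),(.598,.173,.34,135,8)])"
```

```text
{"linear":[35.7, -34.7, -13.7],"yaw":-7.7} ,
{"linear":[40.0, -29.5, -13.7],"yaw":-7.8} ,
{"linear":[43.6, -23.9, -13.6],"yaw":-7.7} ,
{"linear":[46.5, -17.8, -13.7],"yaw":-7.7} ,
{"linear":[48.4, -11.5, -13.7],"yaw":-7.7} ,
{"linear":[49.5, -4.8, -13.7],"yaw":-7.8} ,
{"linear":[49.7, 1.9, -13.7],"yaw":-7.7} ,
{"linear":[49.0, 8.6, -13.7],"yaw":-7.7} ,
--
{"linear":[53.4, 19.0, 0.0],"yaw":-7.5} ,
{"linear":[50.4, 25.9, 0.0],"yaw":-7.5} ,
{"linear":[46.7, 32.2, 0.0],"yaw":-7.5} ,
{"linear":[42.0, 38.1, 0.0],"yaw":-7.5} ,
{"linear":[36.7, 43.2, 0.0],"yaw":-7.5} ,
{"linear":[30.8, 47.6, 0.0],"yaw":-7.5} ,
{"linear":[24.3, 51.2, 0.0],"yaw":-7.5} ,
{"linear":[17.4, 54.0, 0.0],"yaw":-7.5} ,
--
16 rows; end [0.598 0.173 0.34 ] 135.0
```

Emit:
move_arm --targets '[{"linear":[36,-35,-14],"yaw":-8},{"linear":[40,-29,-14],"yaw":-8},{"linear":[44,-24,-14],"yaw":-8},{"linear":[46,-18,-14],"yaw":-8},{"linear":[48,-11,-14],"yaw":-8},{"linear":[50,-5,-14],"yaw":-8},{"linear":[50,2,-14],"yaw":-7},{"linear":[49,9,-14],"yaw":-7}]' --gripper 0

```text
time: 1.1
position: [0.3366, -0.1958, 0.3436]
eef_rot: [0.791, 0.611, 0.0, -0.0]
force: [0.6, 0.1, 0.4]
grip_width: 0.0856
gripper_force: 0.0
```

Emit:
move_arm --targets '[{"linear":[53,19,0],"yaw":-8},{"linear":[50,26,0],"yaw":-8},{"linear":[47,32,0],"yaw":-8},{"linear":[42,38,0],"yaw":-8},{"linear":[37,43,0],"yaw":-7},{"linear":[31,48,0],"yaw":-7},{"linear":[24,51,0],"yaw":-7},{"linear":[17,54,0],"yaw":-7}]'

```text
time: 2.1
position: [0.5868, 0.182, 0.3428]
eef_rot: [0.379, 0.925, -0.0, -0.0]
force: [0.5, 0.3, 1.1]
grip_width: 0.0853
gripper_force: 0.0
```

```bash
python3 -c "
from h import *
s=get_state();print(s['time'],s['position'],ang(s),s['dq'].round(2) if hasattr(s['dq'],'round') else s['dq'])
P=camera_params('wrist');print(P['pose'].round(3),P['intrinsics'][0])
im=snapshot('wrist');cv2.imwrite('pics/w1.png',im)
d=np.array([.0405,-.0405,0])
print(proj(P,[[.598,.173,.22],[.5705,.2005,.22],[.6255,.1445,.22]]))
plan([(.598,.173,.194,135,6)])"
```

```text
2.1 [0.58679145 0.18201646 0.34281449] 135.4126710603752 [ 0.6   0.68 -0.92 -0.    0.24 -0.37]
[[ 0.702 -0.685 -0.198  0.536]
 [ 0.713  0.674  0.196  0.232]
 [-0.001 -0.278  0.961  0.486]
 [ 0.     0.     0.     1.   ]] [387.8761118    0.         318.98719762]
[[320.69505117 248.10334401]
 [321.20613297 194.60882562]
 [319.26950757 298.47237008]]
{"linear":[-2.7, -0.7, 24.5],"yaw":0.1} ,
{"linear":[-2.7, -0.7, 24.4],"yaw":0.2} ,
{"linear":[-2.8, -0.8, 24.5],"yaw":0.1} ,
{"linear":[-2.7, -0.7, 24.4],"yaw":0.2} ,
{"linear":[-2.7, -0.7, 24.5],"yaw":0.1} ,
{"linear":[-2.7, -0.7, 24.4],"yaw":0.2} ,
6 rows; end [0.5979 0.173  0.194 ] 135.0
```

View pics/w1.png

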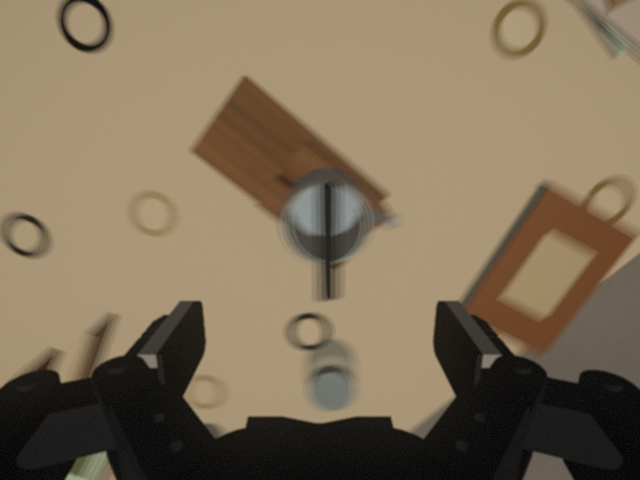

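The wrist view is blurred by motion. The bar runs upright from (328,183) to (328,298), which agrees with the prediction. I'll descend part of the way, let the arm settle, then correct.

Emit:
move_arm --targets '[{"linear":[0,0,25],"yaw":0},{"linear":[0,0,30],"yaw":0},{"linear":[0,0,25],"yaw":0},{"linear":[0,0,0],"yaw":0},{"linear":[0,0,0],"yaw":0},{"linear":[0,0,0],"yaw":0},{"linear":[0,0,0],"yaw":0},{"linear":[0,0,0],"yaw":0}]'

```text
time: 3.15
position: [0.5863, 0.1803, 0.2639]
eef_rot: [0.381, 0.924, 0.0, 0.0]
force: [0.5, -0.1, 0.5]
grip_width: 0.0855
gripper_force: 0.0
```

```bash
python3 -c "
from h import *
P=camera_params('wrist')
im=snapshot('wrist');cv2.imwrite('pics/w2.png',im)
g=im.max(2); m=(g<60).astype('uint8'); m[300:]=0
n,l,st,c=cv2.connectedComponentsWithStats(m)
for i in range(1,n):
  if st[i,4]>300: 
    r=cv2.minAreaRect(np.argwhere(l==i)[:,::-1].astype('float32')); print(st[i],r, ray(P,r[0],.22))
print(proj(P,[[.598,.173,.22],[.5705,.2005,.22],[.6255,.1445,.22]]))
plan([(.598,.173,.194,135,6)])"
```

```text
[  0   0  64  35 702] ((31.5, 17.0), (34.0, 63.0), 90.0) [0.4171373  0.17398129 0.22      ]
[ 311  205   27   95 2434] ((324.0, 252.0), (94.0, 26.0), 90.0) [0.58207112 0.18855725 0.22      ]
[[324.19792051 292.330842  ]
 [324.76873345 220.18798665]
 [322.39670509 358.28668995]]
{"linear":[-2.2, 0.5, 11.6],"yaw":0.0} ,
{"linear":[-2.3, 0.5, 11.6],"yaw":0.1} ,
{"linear":[-2.2, 0.6, 11.7],"yaw":-0.0} ,
{"linear":[-2.3, 0.5, 11.6],"yaw":0.0} ,
{"linear":[-2.2, 0.5, 11.6],"yaw":0.0} ,
{"linear":[-2.3, 0.5, 11.6],"yaw":0.1} ,
6 rows; end [0.598  0.1729 0.194 ] 135.0
```

Emit:
move_arm --targets '[{"linear":[-5,1,17],"yaw":0},{"linear":[-4,1,18],"yaw":0},{"linear":[-3,1,18],"yaw":0},{"linear":[0,0,17],"yaw":0},{"linear":[0,0,0],"yaw":0},{"linear":[0,0,0],"yaw":0},{"linear":[0,0,0],"yaw":0},{"linear":[0,0,0],"yaw":0}]'

```text
time: 4.2
position: [0.5971, 0.1741, 0.1941]
eef_rot: [0.381, 0.924, 0.0, 0.001]
force: [-0.1, 0.3, -0.3]
grip_width: 0.0856
gripper_force: 0.0
```

Emit:
move_arm --targets '[{"linear":[0,0,0],"yaw":0},{"linear":[0,0,0],"yaw":0},{"linear":[0,0,0],"yaw":0},{"linear":[0,0,0],"yaw":0},{"linear":[0,0,0],"yaw":0},{"linear":[0,0,0],"yaw":0},{"linear":[0,0,0],"yaw":0},{"linear":[0,0,0],"yaw":0}]' --gripper 1

```text
time: 5.2
position: [0.5968, 0.1738, 0.1934]
eef_rot: [0.381, 0.924, -0.0, 0.0]
force: [0.1, -0.8, 2.3]
grip_width: 0.0128
gripper_force: 59.1
```

Emit:
move_arm --targets '[{"linear":[0,0,-10],"yaw":0},{"linear":[0,0,-15],"yaw":0},{"linear":[0,0,-10],"yaw":0},{"linear":[10,10,0],"yaw":0},{"linear":[20,20,0],"yaw":0},{"linear":[25,25,0],"yaw":0},{"linear":[25,25,0],"yaw":0},{"linear":[15,15,0],"yaw":0}]'

```text
time: 6.2
position: [0.5956, 0.3108, 0.2277]
eef_rot: [0.38, 0.925, -0.0, -0.001]
force: [0.3, -0.0, -3.2]
grip_width: 0.0128
gripper_force: 58.7
```

Emit:
move_arm --targets '[{"linear":[5,5,0],"yaw":0},{"linear":[0,0,10],"yaw":0},{"linear":[0,0,20],"yaw":0},{"linear":[0,0,25],"yaw":0},{"linear":[0,0,20],"yaw":0},{"linear":[0,0,10],"yaw":0},{"linear":[0,0,0],"yaw":0},{"linear":[0,0,0],"yaw":0}]'

```text
time: 7.2
position: [0.5971, 0.3152, 0.1443]
eef_rot: [0.382, 0.924, 0.001, 0.001]
force: [-0.3, -0.2, -3.5]
grip_width: 0.0131
gripper_force: 58.7
```

```bash
python3 -c "
from h import *
s=get_state();print(s['position'],ang(s),s['force'],s['grip_width'])
im=snapshot('side')
cv2.imwrite('pics/s2.png',cv2.resize(im[50:250,230:470],None,fx=3,fy=3))"
```

```text
[0.5971115  0.31518221 0.14433828] 135.14209534460616 [-0.28547025 -0.23916958 -3.4806827 ] 0.01314722670508521
```

View pics/s2.png

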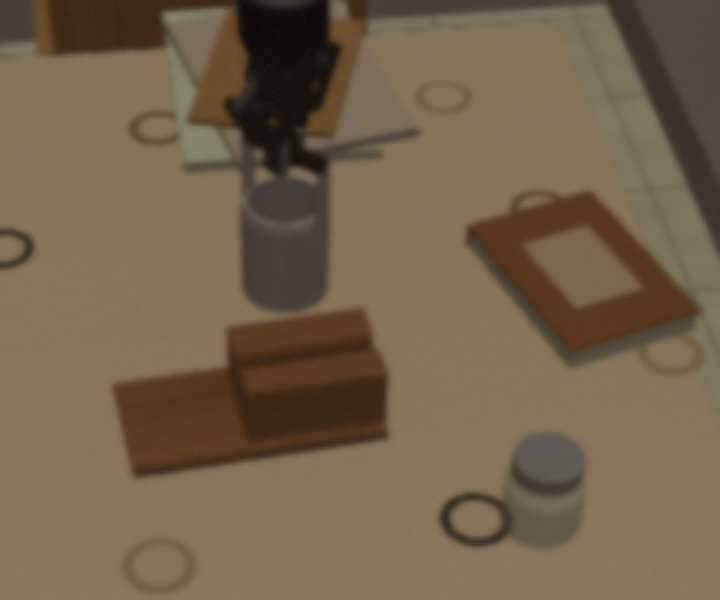

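The can hangs upright in the gripper behind the block, about 17 mm above the table, with free table below it. I'll lower it gently.

Emit:
move_arm --targets '[{"linear":[0,0,4],"yaw":0},{"linear":[0,0,4],"yaw":0},{"linear":[0,0,3],"yaw":0},{"linear":[0,0,2],"yaw":0},{"linear":[0,0,2],"yaw":0},{"linear":[0,0,1],"yaw":0},{"linear":[0,0,0],"yaw":0},{"linear":[0,0,0],"yaw":0}]'

```text
time: 8.25
position: [0.5965, 0.3153, 0.1275]
eef_rot: [0.381, 0.924, 0.0, 0.0]
force: [0.0, 0.1, -2.0]
grip_width: 0.0125
gripper_force: 58.9
```

Emit:
move_arm --targets '[{"linear":[0,0,1],"yaw":0},{"linear":[0,0,0],"yaw":0},{"linear":[0,0,0],"yaw":0},{"linear":[0,0,0],"yaw":0},{"linear":[0,0,0],"yaw":0},{"linear":[0,0,0],"yaw":0},{"linear":[0,0,0],"yaw":0},{"linear":[0,0,0],"yaw":0}]'

```text
time: 9.25
position: [0.5967, 0.3154, 0.1275]
eef_rot: [0.381, 0.924, 0.0, 0.001]
force: [-2.6, -1.0, 5.7]
grip_width: 0.0134
gripper_force: 59.9
```

Emit:
move_arm --targets '[{"linear":[0,0,0],"yaw":0},{"linear":[0,0,0],"yaw":0},{"linear":[0,0,0],"yaw":0},{"linear":[0,0,0],"yaw":0},{"linear":[0,0,0],"yaw":0},{"linear":[0,0,0],"yaw":0},{"linear":[0,0,0],"yaw":0},{"linear":[0,0,0],"yaw":0}]' --gripper 0

```text
time: 10.25
position: [0.5964, 0.3154, 0.1263]
eef_rot: [0.381, 0.924, 0.0, 0.0]
force: [0.2, -0.1, -1.0]
grip_width: 0.0854
gripper_force: 0.0
```

Emit:
move_arm --targets '[{"linear":[0,0,-20],"yaw":0},{"linear":[0,0,-40],"yaw":0},{"linear":[0,0,-50],"yaw":0},{"linear":[0,0,-50],"yaw":0},{"linear":[0,0,-30],"yaw":0},{"linear":[0,0,0],"yaw":0},{"linear":[0,0,0],"yaw":0},{"linear":[0,0,0],"yaw":0}]'

```text
time: 11.25
position: [0.5957, 0.3151, 0.3141]
eef_rot: [0.381, 0.924, -0.001, -0.001]
force: [0.1, -0.5, -0.7]
grip_width: 0.0854
gripper_force: 0.0
```

```bash
python3 -c "
from h import *
s=get_state();print(s['time'],s['position'],ang(s))
plan([(.52,-.13,.30,110,11)])"
```

```text
11.25 [0.59573859 0.31511456 0.31408953] 135.16357486263428
{"linear":[-23.6, -33.5, 1.3],"yaw":2.3} ,
{"linear":[-25.0, -32.6, 1.3],"yaw":2.3} ,
{"linear":[-26.3, -31.6, 1.2],"yaw":2.3} ,
{"linear":[-27.5, -30.4, 1.3],"yaw":2.3} ,
{"linear":[-28.7, -29.4, 1.3],"yaw":2.2} ,
{"linear":[-29.8, -28.2, 1.3],"yaw":2.3} ,
{"linear":[-30.9, -27.0, 1.3],"yaw":2.3} ,
{"linear":[-32.0, -25.7, 1.2],"yaw":2.3} ,
--
{"linear":[-33.0, -24.4, 1.3],"yaw":2.3} ,
{"linear":[-33.9, -23.1, 1.3],"yaw":2.3} ,
{"linear":[-34.9, -21.7, 1.3],"yaw":2.3} ,
11 rows; end [ 0.52 -0.13  0.3 ] 110.0
```

Emit:
move_arm --targets '[{"linear":[-33,-46,2],"yaw":3},{"linear":[-34,-45,2],"yaw":3},{"linear":[-37,-43,2],"yaw":3},{"linear":[-38,-41,2],"yaw":3},{"linear":[-41,-39,2],"yaw":3},{"linear":[-43,-37,2],"yaw":3},{"linear":[-45,-35,2],"yaw":3},{"linear":[-46,-33,0],"yaw":4}]'

```text
time: 12.25
position: [0.5126, -0.1311, 0.3009]
eef_rot: [0.573, 0.819, -0.0, -0.001]
force: [0.6, -0.4, 0.2]
grip_width: 0.0854
gripper_force: 0.0
```

Emit:
move_arm --targets '[{"linear":[-30,-15,0],"yaw":0},{"linear":[-15,-8,0],"yaw":0},{"linear":[0,0,0],"yaw":0},{"linear":[0,0,0],"yaw":0},{"linear":[0,0,0],"yaw":0},{"linear":[0,0,0],"yaw":0},{"linear":[0,0,0],"yaw":0},{"linear":[0,0,0],"yaw":0}]'

```text
time: 13.25
position: [0.5077, -0.1795, 0.3024]
eef_rot: [0.572, 0.82, 0.0, 0.0]
force: [0.1, -0.4, 0.8]
grip_width: 0.0853
gripper_force: 0.0
```

```bash
python3 -c "
from h import *
s=get_state();print(s['time'],s['position'],ang(s))
P=camera_params('wrist')
import pickle;pickle.dump(P,open('P3.pkl','wb'))
im=snapshot('wrist');cv2.imwrite('pics/w3.png',im)"
```

```text
13.25 [ 0.50768324 -0.17954258  0.30235586] 110.18282389154298
```

View pics/w3.png

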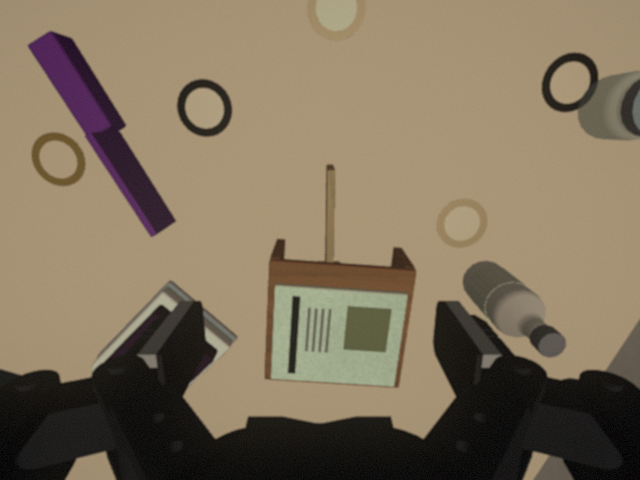

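In the wrist view the blade's top edge runs from (330,166) to (330,262), and the shelf's front roof edge from (272,262) to (413,269).

```bash
python3 -c "
from h import *
import pickle;P=pickle.load(open('P3.pkl','rb'))
im=cv2.imread('pics/w3.png').astype(int)
for r in (172,185,200,220,240,255):
  print(r,im[r,320:342].sum(1))
t=ray(P,(330,166),.058);b=ray(P,(330,262),.058);print(t,b,b-t,np.degrees(np.arctan2(*(t-b)[1::-1])),np.linalg.norm(t-b))
l=ray(P,(272,262),.078);r=ray(P,(413,269),.078);d=l-r;print(l,r,np.linalg.norm(d),np.degrees(np.arctan2(d[1],d[0])))"
```

```text
172 [439 436 443 440 435 390 310 290 319 333 328 320 329 341 355 400 427 435
 440 439 435 440]
185 [437 435 433 438 421 369 284 280 328 342 335 323 326 316 344 390 428 440
 444 438 439 439]
200 [442 431 436 438 419 349 276 285 333 340 342 334 329 323 344 398 427 438
 441 439 442 438]
220 [438 435 433 439 418 350 289 307 331 333 337 334 333 343 391 432 433 434
 437 437 442 434]
240 [439 435 440 429 386 306 267 297 328 324 322 323 319 344 393 428 434 440
 440 432 436 437]
255 [432 439 441 423 365 285 256 305 318 318 327 320 317 339 393 428 433 437
 431 431 435 437]
[ 0.50697681 -0.14583285  0.058     ] [ 0.54251755 -0.2400087   0.058     ] [ 0.03554074 -0.09417584  0.        ] 110.6758563311154 0.10065899941387306
[ 0.48471736 -0.25361389  0.078     ] [ 0.62086627 -0.21145774  0.078     ] 0.14252601737250242 -162.79576986609072
```

```bash
python3 -c "
from h import *
import pickle;P=pickle.load(open('P3.pkl','rb'))
t=ray(P,(331,166),.058);b=ray(P,(330.3,262),.058);print(t,np.degrees(np.arctan2(*(t-b)[1::-1])))
u=(t-b)/np.linalg.norm(t-b);print('grip',t-.035*u)
plan([(.520,-.182,.10,110.2,7),(.520,-.182,.025,110.2,6)])"
```

```text
[ 0.50790419 -0.14549121  0.058     ] 110.29439628839386
grip [ 0.52004373 -0.17831851  0.058     ]
{"linear":[-0.9, 1.5, 28.9],"yaw":-0.0} ,
{"linear":[-0.9, 1.6, 28.9],"yaw":-0.0} ,
{"linear":[-1.0, 1.5, 28.9],"yaw":-0.0} ,
{"linear":[-0.9, 1.5, 28.9],"yaw":-0.0} ,
{"linear":[-0.9, 1.6, 28.9],"yaw":-0.0} ,
{"linear":[-0.9, 1.5, 28.9],"yaw":-0.0} ,
{"linear":[-1.0, 1.5, 28.9],"yaw":-0.0} ,
{"linear":[0.0, 0.0, 12.5],"yaw":-0.0} ,
--
{"linear":[0.0, 0.0, 12.5],"yaw":-0.0} ,
{"linear":[0.0, 0.0, 12.5],"yaw":-0.0} ,
{"linear":[0.0, 0.0, 12.5],"yaw":-0.0} ,
{"linear":[0.0, 0.0, 12.5],"yaw":-0.0} ,
{"linear":[0.0, 0.0, 12.5],"yaw":-0.0} ,
13 rows; end [ 0.52  -0.182  0.025] 110.2
```

Emit:
move_arm --targets '[{"linear":[-1,2,40],"yaw":0},{"linear":[-1,2,50],"yaw":0},{"linear":[-1,2,50],"yaw":0},{"linear":[-1,2,42],"yaw":0},{"linear":[-1,2,20],"yaw":0},{"linear":[0,0,0],"yaw":0},{"linear":[0,0,0],"yaw":0},{"linear":[0,0,0],"yaw":0}]'

```text
time: 14.3
position: [0.5196, -0.1815, 0.1018]
eef_rot: [0.572, 0.82, 0.0, 0.001]
force: [0.1, -0.4, 0.4]
grip_width: 0.0854
gripper_force: 0.0
```

```bash
python3 -c "
from h import *
s=get_state();print(s['time'],s['position'],ang(s),s['force'])
P=camera_params('wrist')
im=snapshot('wrist').astype(int)
p=proj(P,[[.5079,-.1475,.058],[.520,-.180,.058]]);print(p)
for v in np.linspace(p[0,1]-10,p[1,1],8).astype(int): 
  c=int(p[:,0].mean()); print(v,c-16,im[v,c-16:c+16].sum(1))
plan([(.520,-.181,.025,110.2,5)])"
```

```text
14.3 [ 0.51956191 -0.18149344  0.10175939] 110.16627284864646 [ 0.06542941 -0.44762944  0.35259147]
[[320.24788735 199.45655138]
 [320.44215425 266.12337597]]
189 304 [421 418 426 421 424 422 425 428 423 406 341 247 172 164 177 164 175 178
 165 169 183 169 202 271 364 418 427 425 420 422 421 423]
200 304 [420 421 420 427 418 421 422 426 410 371 279 199 167 170 172 167 177 175
 175 170 169 164 172 171 233 335 402 424 428 423 418 425]
211 304 [422 420 415 419 423 429 424 424 409 354 311 324 330 327 320 312 313 307
 307 320 324 314 319 323 309 316 372 410 424 420 422 429]
222 304 [427 417 420 424 425 427 423 421 408 362 323 323 332 327 313 313 299 304
 306 308 312 323 312 323 320 336 380 419 421 425 432 423]
233 304 [427 415 414 416 426 420 421 423 411 358 325 320 333 335 318 317 317 312
 310 309 314 313 305 307 306 333 374 418 423 421 431 418]
244 304 [419 421 424 421 419 422 422 416 410 368 321 326 332 330 328 324 330 326
 313 320 307 308 304 301 315 363 410 425 426 417 421 417]
255 304 [420 420 423 417 426 418 428 428 407 355 314 317 335 324 331 326 324 321
 316 310 305 302 290 293 305 364 412 421 429 422 425 420]
266 304 [418 419 422 421 420 423 423 425 411 358 314 315 327 331 322 326 325 321
 326 330 326 323 323 290 302 365 407 421 425 424 423 427]
{"linear":[0.0, 0.1, 15.3],"yaw":-0.0} ,
{"linear":[0.1, 0.2, 15.4],"yaw":-0.0} ,
{"linear":[0.0, 0.1, 15.3],"yaw":-0.0} ,
{"linear":[0.1, 0.2, 15.3],"yaw":-0.0} ,
{"linear":[0.0, 0.1, 15.3],"yaw":-0.0} ,
5 rows; end [ 0.52  -0.181  0.025] 110.2
```

Emit:
move_arm --targets '[{"linear":[0,0,20],"yaw":0},{"linear":[0,0,20],"yaw":0},{"linear":[0,0,20],"yaw":0},{"linear":[0,0,12],"yaw":0},{"linear":[0,0,5],"yaw":0},{"linear":[0,0,0],"yaw":0},{"linear":[0,0,0],"yaw":0},{"linear":[0,0,0],"yaw":0}]'

```text
time: 15.35
position: [0.5191, -0.1812, 0.0239]
eef_rot: [0.572, 0.82, 0.0, 0.001]
force: [-0.3, 0.3, -0.2]
grip_width: 0.085
gripper_force: 0.0
```

Emit:
move_arm --targets '[{"linear":[0,0,0],"yaw":0},{"linear":[0,0,0],"yaw":0},{"linear":[0,0,0],"yaw":0},{"linear":[0,0,0],"yaw":0},{"linear":[0,0,0],"yaw":0},{"linear":[0,0,0],"yaw":0},{"linear":[0,0,0],"yaw":0},{"linear":[0,0,0],"yaw":0}]' --gripper 1

```text
time: 16.35
position: [0.5189, -0.181, 0.0234]
eef_rot: [0.572, 0.82, 0.0, 0.0]
force: [-0.9, 0.4, 1.7]
grip_width: 0.0074
gripper_force: 58.7
```

Emit:
move_arm --targets '[{"linear":[8,0,0],"yaw":0},{"linear":[15,0,0],"yaw":0},{"linear":[20,0,0],"yaw":0},{"linear":[20,0,0],"yaw":0},{"linear":[20,0,0],"yaw":0},{"linear":[20,0,0],"yaw":0},{"linear":[20,0,0],"yaw":0},{"linear":[20,0,0],"yaw":0}]'

```text
time: 17.35
position: [0.469, -0.0455, 0.0234]
eef_rot: [0.572, 0.82, 0.0, 0.0]
force: [-0.1, -2.3, 1.2]
grip_width: 0.007
gripper_force: 58.7
```

Emit:
move_arm --targets '[{"linear":[15,0,0],"yaw":0},{"linear":[7,0,0],"yaw":0},{"linear":[0,0,0],"yaw":0},{"linear":[0,0,0],"yaw":0},{"linear":[0,0,0],"yaw":0},{"linear":[0,0,0],"yaw":0},{"linear":[0,0,0],"yaw":0},{"linear":[0,0,0],"yaw":0}]'

```text
time: 18.35
position: [0.4615, -0.0254, 0.0234]
eef_rot: [0.573, 0.82, 0.0, -0.001]
force: [-0.5, 5.4, 7.2]
grip_width: 0.007
gripper_force: 59.6
```

```bash
python3 -c "
from h import *
s=get_state();print(s['time'],s['position'],ang(s),s['force'])
im=np.hstack([cv2.resize(snapshot('side')[170:370,150:390],None,fx=1.6,fy=1.6),cv2.resize(snapshot('top')[150:350,200:450],None,fx=1.6,fy=1.6)])
cv2.imwrite('pics/c4.png',im)"
```

```text
18.35 [ 0.461456   -0.02544879  0.0233858 ] 110.12807929477611 [-0.48164442  5.35965929  7.22454257]
```

View pics/c4.png

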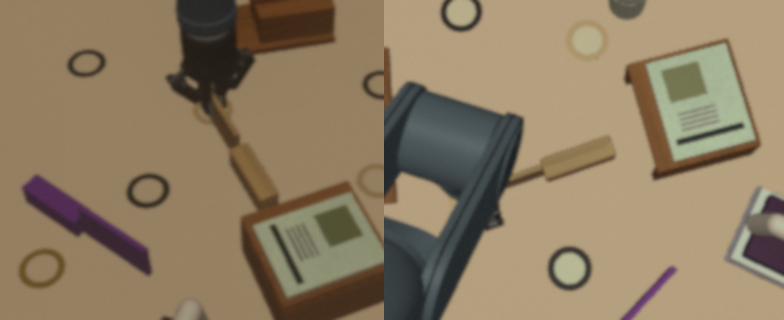

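The blade is fully out: the handle end is well clear of the shelf front and the blade stands upright. I'll release it, lift, and move over the handle.

Emit:
move_arm --targets '[{"linear":[0,0,0],"yaw":0},{"linear":[0,0,0],"yaw":0},{"linear":[0,0,0],"yaw":0},{"linear":[0,0,0],"yaw":0},{"linear":[0,0,0],"yaw":0},{"linear":[0,0,0],"yaw":0},{"linear":[0,0,0],"yaw":0},{"linear":[0,0,0],"yaw":0}]' --gripper 0

```text
time: 19.45
position: [0.4619, -0.0261, 0.0233]
eef_rot: [0.572, 0.82, 0.0, -0.0]
force: [0.3, -0.3, -0.2]
grip_width: 0.0856
gripper_force: 0.0
```

Emit:
move_arm --targets '[{"linear":[0,0,-15],"yaw":0},{"linear":[0,0,-30],"yaw":0},{"linear":[0,0,-35],"yaw":0},{"linear":[-30,0,-35],"yaw":0},{"linear":[-35,0,-30],"yaw":0},{"linear":[-35,0,0],"yaw":0},{"linear":[-23,0,0],"yaw":0},{"linear":[0,0,0],"yaw":0}]'

```text
time: 20.45
position: [0.5042, -0.1426, 0.1676]
eef_rot: [0.573, 0.819, -0.0, -0.001]
force: [-0.7, 1.4, -1.1]
grip_width: 0.0854
gripper_force: 0.0
```

Emit:
move_arm --targets '[{"linear":[0,0,0],"yaw":0},{"linear":[0,0,0],"yaw":0},{"linear":[0,0,0],"yaw":0},{"linear":[0,0,0],"yaw":0},{"linear":[0,0,0],"yaw":0},{"linear":[0,0,0],"yaw":0},{"linear":[0,0,0],"yaw":0},{"linear":[0,0,0],"yaw":0}]'

```text
time: 21.45
position: [0.5043, -0.1416, 0.1683]
eef_rot: [0.572, 0.82, -0.0, -0.0]
force: [-0.4, 0.9, 0.1]
grip_width: 0.0851
gripper_force: 0.0
```

```bash
python3 -c "
from h import *
import pickle
s=get_state();print(s['time'],s['position'],ang(s),s['force'])
P=camera_params('wrist');pickle.dump(P,open('P5.pkl','wb'))
cv2.imwrite('pics/w5.png',snapshot('wrist'))"
```

```text
21.45 [ 0.50426069 -0.14161829  0.16828166] 110.16317228169892 [-0.40305352  0.86032932  0.14912005]
```

View pics/w5.png

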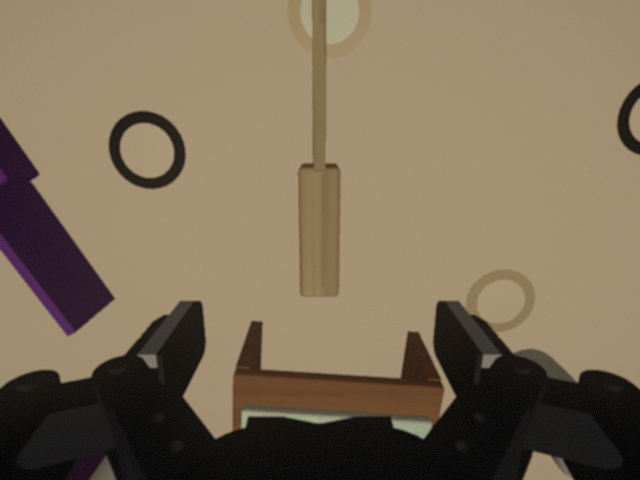

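The handle stands upright, with its shoulder at about (319.5,166) and its heel at (319.5,296), well clear of the shelf.

```bash
python3 -c "
from h import *
import pickle;P=pickle.load(open('P5.pkl','rb'))
a=ray(P,(319.5,166),.036);b=ray(P,(319.5,296),.036)
s=get_state();t=np.array(s['position']);u=a-b
print(a,b,np.linalg.norm(u),np.degrees(np.arctan2(u[1],u[0])))
g=a-.042*u/np.linalg.norm(u)
plan([(g[0],g[1],.012,110.2,6)])"
```

```text
[ 0.48976426 -0.10087824  0.036     ] [ 0.52415039 -0.19423028  0.036     ] 0.09948370808933084 110.22122159630347
{"linear":[0.2, 0.1, 26.0],"yaw":-0.0} ,
{"linear":[0.2, 0.1, 26.1],"yaw":-0.0} ,
{"linear":[0.2, 0.0, 26.0],"yaw":-0.0} ,
{"linear":[0.2, 0.1, 26.1],"yaw":-0.0} ,
{"linear":[0.2, 0.1, 26.0],"yaw":-0.0} ,
{"linear":[0.2, 0.1, 26.1],"yaw":-0.0} ,
6 rows; end [ 0.5043 -0.1403  0.012 ] 110.2
```

Emit:
move_arm --targets '[{"linear":[1,0,30],"yaw":0},{"linear":[0,0,40],"yaw":0},{"linear":[0,0,40],"yaw":0},{"linear":[0,0,30],"yaw":0},{"linear":[0,0,14],"yaw":0},{"linear":[0,0,6],"yaw":0},{"linear":[0,0,0],"yaw":0},{"linear":[0,0,0],"yaw":0}]'

```text
time: 22.5
position: [0.5048, -0.141, 0.0094]
eef_rot: [0.572, 0.82, 0.0, 0.001]
force: [0.2, 0.2, 0.7]
grip_width: 0.0856
gripper_force: 0.0
```

Emit:
move_arm --targets '[{"linear":[0,0,0],"yaw":0},{"linear":[0,0,0],"yaw":0},{"linear":[0,0,0],"yaw":0},{"linear":[0,0,0],"yaw":0},{"linear":[0,0,0],"yaw":0},{"linear":[0,0,0],"yaw":0},{"linear":[0,0,0],"yaw":0},{"linear":[0,0,0],"yaw":0}]' --gripper 1

```text
time: 23.5
position: [0.5043, -0.1408, 0.0087]
eef_rot: [0.572, 0.82, 0.0, 0.0]
force: [0.2, -0.5, 5.4]
grip_width: 0.0291
gripper_force: 61.1
```

Emit:
move_arm --targets '[{"linear":[0,0,-10],"yaw":0},{"linear":[0,0,-25],"yaw":0},{"linear":[0,0,-40],"yaw":0},{"linear":[0,0,-40],"yaw":0},{"linear":[0,0,-25],"yaw":0},{"linear":[0,0,0],"yaw":0},{"linear":[0,0,0],"yaw":0},{"linear":[0,0,0],"yaw":0}]'

```text
time: 24.5
position: [0.5029, -0.1401, 0.1467]
eef_rot: [0.572, 0.82, -0.0, -0.002]
force: [-0.4, 0.2, -0.6]
grip_width: 0.0289
gripper_force: 60.3
```

```bash
python3 -c "
from h import *
s=get_state();print(s['time'],s['position'],ang(s),s['force'])
plan([(.40,.10,.15,6,10)])"
```

```text
24.5 [ 0.50292089 -0.14013614  0.14667825] 110.16165542824912 [-0.42596522  0.19489199 -0.59078259]
{"linear":[26.1, -1.4, -0.3],"yaw":10.4} ,
{"linear":[25.4, -6.1, -0.4],"yaw":10.4} ,
{"linear":[23.9, -10.5, -0.3],"yaw":10.4} ,
{"linear":[21.6, -14.7, -0.3],"yaw":10.5} ,
{"linear":[18.6, -18.4, -0.4],"yaw":10.4} ,
{"linear":[14.9, -21.4, -0.3],"yaw":10.4} ,
{"linear":[10.8, -23.8, -0.3],"yaw":10.4} ,
{"linear":[6.4, -25.4, -0.4],"yaw":10.4} ,
--
{"linear":[1.6, -26.0, -0.3],"yaw":10.4} ,
{"linear":[-3.0, -26.0, -0.3],"yaw":10.5} ,
10 rows; end [0.4  0.1  0.15] 6.0
```

Emit:
move_arm --targets '[{"linear":[26,-2,0],"yaw":10},{"linear":[26,-6,0],"yaw":10},{"linear":[25,-10,0],"yaw":10},{"linear":[22,-15,0],"yaw":10},{"linear":[20,-19,0],"yaw":10},{"linear":[17,-22,0],"yaw":10},{"linear":[13,-25,0],"yaw":10},{"linear":[9,-27,0],"yaw":10}]'

```text
time: 25.5
position: [0.4172, 0.0611, 0.1473]
eef_rot: [0.966, 0.257, -0.001, -0.0]
force: [-0.5, 0.1, -0.9]
grip_width: 0.029
gripper_force: 60.3
```

Emit:
move_arm --targets '[{"linear":[5,-29,0],"yaw":10},{"linear":[0,-30,0],"yaw":10},{"linear":[-3,-32,0],"yaw":4},{"linear":[0,-12,0],"yaw":0},{"linear":[0,0,0],"yaw":0},{"linear":[0,0,0],"yaw":0},{"linear":[0,0,0],"yaw":0},{"linear":[0,0,0],"yaw":0}]'

```text
time: 26.5
position: [0.3881, 0.1583, 0.1483]
eef_rot: [0.999, 0.053, -0.0, 0.0]
force: [0.5, -0.4, -1.6]
grip_width: 0.0291
gripper_force: 60.2
```

```bash
python3 -c "
from h import *
import pickle
s=get_state();print(s['time'],s['position'],ang(s),s['force'],s['grip_width'])
P=camera_params('wrist');pickle.dump(P,open('P6.pkl','wb'))
cv2.imwrite('pics/w6.png',snapshot('wrist'))"
```

```text
26.5 [0.38811125 0.15828596 0.14829848] 6.1129891874853755 [ 0.53350168 -0.37555359 -1.59507141] 0.029136945174860755
```

View pics/w6.png

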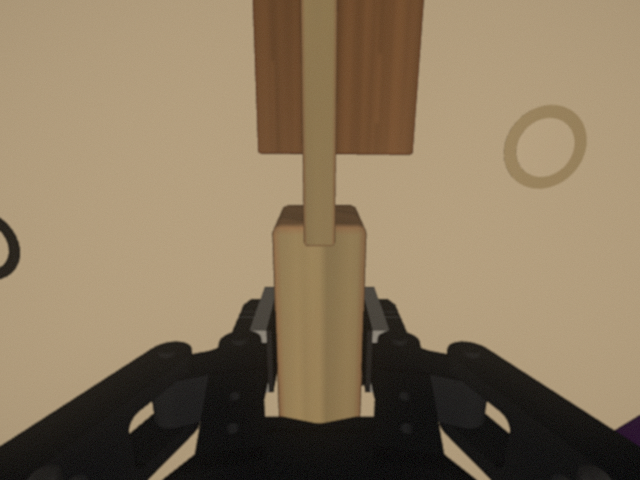

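The wrist view shows the tool straight in the gripper, with its blade centred on column 319. The board's front edge runs from (259,153) to (412,154), and its side edges go up to (253,0) and (423,0). From here I'll work from numbers only.

```bash
python3 - <<'E'
from h import *
import pickle;P=pickle.load(open('P6.pkl','rb'))
im=cv2.GaussianBlur(cv2.imread('pics/w6.png'),(3,3),0).astype(float).sum(2)
def edge(line,c,w=10): # strongest gradient near c, subpixel
    g=np.abs(np.diff(line))[c-w:c+w]; g=g*(g>.3*g.max()); return (g@np.arange(c-w,c+w))/g.sum()+.5
s=get_state(); a=np.radians(ang(s)); 
for nm,c0,c1 in(('L',253,259),('R',423,412)):
    pts=np.array([ray(P,(edge(im[r],int(c0+(c1-c0)*r/152)),r),.012) for r in range(5,146,5)])
    p=np.polyfit(pts[:,0],pts[:,1],1); print(nm,np.degrees(np.arctan(p[0])),np.polyval(p,[.4345,.5]),np.std(pts[:,1]-np.polyval(p,pts[:,0])))
    if nm=='L': pl=p
    else: pr=p
pts=np.array([ray(P,(c,edge(im[:,c],153)),.012) for c in list(range(265,300,4))+list(range(342,408,4))])
pf=np.polyfit(pts[:,1],pts[:,0],1); print('front',np.degrees(np.arctan(pf[0])),np.polyval(pf,.15))
pm=(pl+pr)/2
# intersection of mid line with front
x=np.polyval(pf,.15)
for _ in range(20): y=np.polyval(pm,x); x=np.polyval(pf,y)
h=np.arctan(pm[0]); d=np.array([np.cos(h),np.sin(h)])
print('front mid',x,y,'yaw',np.degrees(h),'width',(pl-pr)@[.45,1]*np.cos(h))
m=np.array([x,y])+.1*d; print('mouth',m,'center',m+.01*d)
# blade axis in image, rows above
for r in (30,80,140,200): 
    l=edge(im[r],303,5); q=edge(im[r],335,5); print('blade',r,(l+q)/2)
t=np.array(s['position'][:2]); print('tool axis proj at mouth+50mm', proj(P,[[*(t+k*np.array([np.cos(a),np.sin(a)])),.136+.058] for k in (.05,.1,.15)]))
n=np.array([-d[1],d[0]]); print('TCP in mouth frame',(t-m)@d,(t-m)@n,'yaw err',np.degrees(a-h))
E
```

```text
L 5.737341905569987 [0.20740042 0.2139813 ] 8.723227641898333e-05
R 5.704789844885898 [0.09743667 0.10397997] 5.738296937778528e-05
front -5.733803200921135 0.43989020683737046
front mid 0.43959609895168117 0.1529290941884775 yaw 5.7210663384352545 width 0.10942486258025169
mouth [0.539098   0.16289765] center [0.54904819 0.16389451]
blade 30 318.6385893441968
blade 80 318.61714890613973
blade 140 318.80126957649895
blade 200 318.716724459856
tool axis proj at mouth+50mm [[ 320.27911849  208.43128456]
 [ 320.61477715  -13.6755167 ]
 [ 321.08067891 -321.96474336]]
TCP in mouth frame -0.15071508433658765 0.010574856059841457 yaw err 0.39871563130445564
```

Emit:
move_arm --targets '[{"linear":[10,3,0],"yaw":0.4},{"linear":[20,4,0],"yaw":0},{"linear":[25,4,5],"yaw":0},{"linear":[20,0,15],"yaw":0},{"linear":[13,0,18],"yaw":0},{"linear":[6,0,12],"yaw":0},{"linear":[0,0,6],"yaw":0},{"linear":[0,0,0],"yaw":0}]'

```text
time: 27.55
position: [0.4819, 0.1574, 0.092]
eef_rot: [0.999, 0.05, -0.001, 0.0]
force: [0.4, -0.3, -1.9]
grip_width: 0.0288
gripper_force: 60.3
```

Emit:
move_arm --targets '[{"linear":[0,0,0],"yaw":0},{"linear":[0,0,0],"yaw":0},{"linear":[0,0,0],"yaw":0},{"linear":[0,0,0],"yaw":0},{"linear":[0,0,0],"yaw":0},{"linear":[0,0,0],"yaw":0},{"linear":[0,0,0],"yaw":0},{"linear":[0,0,0],"yaw":0}]'

```text
time: 28.55
position: [0.4825, 0.1574, 0.0923]
eef_rot: [0.999, 0.05, -0.0, 0.0]
force: [-0.1, -1.1, -1.3]
grip_width: 0.0293
gripper_force: 60.3
```

```bash
python3 - <<'E'
from h import *
import pickle
s=get_state();print(s['time'],s['position'],ang(s),s['force'],s['grip_width'])
P=camera_params('wrist');pickle.dump(P,open('P7.pkl','wb'))
im=snapshot('wrist');cv2.imwrite('pics/w7.png',im)
h=np.radians(5.72);d=np.array([np.cos(h),np.sin(h)]);n=np.array([-d[1],d[0]]);m=np.array([.5391,.1629])
t=np.array(s['position'][:2]);print('mouth frame',(t-m)@d,(t-m)@n)
for nm,x,z in(('cheek top',.03,.066),('cheek top',.06,.066),('board',.03,.012),('board',.06,.012)):
    w=[.0435,.0065,-.0065,-.0435] if z>.05 else [.055,-.055]
    print(nm,x,proj(P,[[*(m+x*d+y*n),z] for y in w]).round(1).tolist())
g=cv2.GaussianBlur(im,(3,3),0).astype(int).sum(2)
for r in range(20,240,30):
    e=np.abs(np.diff(g[r])); print(r,[(i,int(e[i])) for i in range(100,540) if e[i]>20 and e[i]==e[max(0,i-5):i+6].max()])
E
```

```text
28.55 [0.48253052 0.15742035 0.09228552] 5.767287939031558 [-0.06552695 -1.10422329 -1.32445335] 0.029269044962076465
mouth frame -0.05683395485340499 0.00018574658942693357
cheek top 0.03 [[214.3, 83.2], [304.8, 83.3], [336.7, 83.3], [427.2, 83.5]]
cheek top 0.06 [[208.5, 0.1], [304.2, 0.3], [337.8, 0.3], [433.4, 0.5]]
board 0.03 [[218.9, 93.3], [421.7, 93.7]]
board 0.06 [[214.8, 32.1], [426.1, 32.4]]
20 [(123, 92), (210, 78), (301, 47), (336, 57), (432, 76)]
50 [(118, 89), (212, 78), (301, 45), (335, 54), (430, 73)]
80 [(214, 82), (301, 44), (335, 52), (427, 68), (428, 68)]
110 [(216, 82), (302, 44), (335, 53), (425, 73)]
140 [(218, 80), (302, 44), (334, 53), (335, 53), (423, 81)]
170 [(224, 83), (303, 31), (334, 35), (415, 82)]
200 [(226, 83), (303, 30), (304, 30), (333, 29), (413, 90)]
230 [(228, 85), (273, 27), (302, 32), (332, 24), (363, 26), (411, 90)]
```

Emit:
move_arm --targets '[{"linear":[0,0.7,5],"yaw":0},{"linear":[0,0,6],"yaw":0},{"linear":[0,0,6],"yaw":0},{"linear":[0,0,6],"yaw":0},{"linear":[0,0,5],"yaw":0},{"linear":[0,0,2],"yaw":0},{"linear":[0,0,0],"yaw":0},{"linear":[0,0,0],"yaw":0}]'

```text
time: 29.6
position: [0.4828, 0.1568, 0.0625]
eef_rot: [0.999, 0.05, 0.0, 0.0]
force: [-0.2, 0.5, -1.3]
grip_width: 0.0288
gripper_force: 60.3
```

Emit:
move_arm --targets '[{"linear":[0,0,6],"yaw":0},{"linear":[0,0,8],"yaw":0},{"linear":[0,0,8],"yaw":0},{"linear":[0,0,8],"yaw":0},{"linear":[0,0,6],"yaw":0},{"linear":[0,0,3],"yaw":0},{"linear":[0,0,0],"yaw":0},{"linear":[0,0,0],"yaw":0}]'

```text
time: 30.6
position: [0.4828, 0.1568, 0.0235]
eef_rot: [0.999, 0.05, 0.0, -0.0]
force: [-0.3, 0.2, -1.3]
grip_width: 0.0293
gripper_force: 60.3
```

Emit:
move_arm --targets '[{"linear":[2,0,0],"yaw":0},{"linear":[3,0,0],"yaw":0},{"linear":[3,0,0],"yaw":0},{"linear":[2,0,1],"yaw":0},{"linear":[1,0,1],"yaw":0},{"linear":[1,0,0],"yaw":0},{"linear":[0,0,0],"yaw":0},{"linear":[0,0,0],"yaw":0}]'

```text
time: 31.6
position: [0.4945, 0.1579, 0.0213]
eef_rot: [0.999, 0.05, -0.0, 0.0]
force: [0.3, -0.0, -1.8]
grip_width: 0.029
gripper_force: 60.3
```

Emit:
move_arm --targets '[{"linear":[1,0,0],"yaw":0},{"linear":[1,0,0.5],"yaw":0},{"linear":[1,0,0],"yaw":0},{"linear":[0.5,0,0],"yaw":0},{"linear":[0,0,0],"yaw":0},{"linear":[0,0,0],"yaw":0},{"linear":[0,0,0],"yaw":0},{"linear":[0,0,0],"yaw":0}]'

```text
time: 32.6
position: [0.498, 0.1583, 0.0208]
eef_rot: [0.999, 0.05, 0.0, -0.0]
force: [0.3, 0.3, -1.5]
grip_width: 0.0289
gripper_force: 60.3
```

Emit:
move_arm --targets '[{"linear":[0.5,0,0],"yaw":0},{"linear":[0.5,0,0],"yaw":0},{"linear":[0.5,0,0.5],"yaw":0},{"linear":[0.5,0,0],"yaw":0},{"linear":[0,0,0],"yaw":0},{"linear":[0,0,0],"yaw":0},{"linear":[0,0,0],"yaw":0},{"linear":[0,0,0],"yaw":0}]'

```text
time: 33.6
position: [0.4984, 0.1583, 0.0207]
eef_rot: [0.999, 0.05, -0.001, 0.0]
force: [-6.3, -1.5, 8.1]
grip_width: 0.0291
gripper_force: 61.6
```

Both contacts are felt: the shoulder on the cheeks and the underside on the board. Next I release, back off straight up, and check with the top camera by numbers.

Emit:
move_arm --targets '[{"linear":[-0.5,0,0],"yaw":0},{"linear":[0,0,0],"yaw":0},{"linear":[0,0,0],"yaw":0},{"linear":[0,0,0],"yaw":0},{"linear":[0,0,0],"yaw":0},{"linear":[0,0,0],"yaw":0},{"linear":[0,0,0],"yaw":0},{"linear":[0,0,0],"yaw":0}]' --gripper 0

```text
time: 34.6
position: [0.4995, 0.1584, 0.0203]
eef_rot: [0.999, 0.05, 0.0, -0.0]
force: [-0.1, -0.4, 0.2]
grip_width: 0.0848
gripper_force: 0.0
```

Emit:
move_arm --targets '[{"linear":[0,0,-10],"yaw":0},{"linear":[0,0,-25],"yaw":0},{"linear":[0,0,-40],"yaw":0},{"linear":[0,0,-40],"yaw":0},{"linear":[0,0,-30],"yaw":0},{"linear":[0,0,0],"yaw":0},{"linear":[0,0,0],"yaw":0},{"linear":[0,0,0],"yaw":0}]'

```text
time: 35.6
position: [0.4986, 0.1583, 0.1641]
eef_rot: [0.999, 0.05, -0.001, 0.0]
force: [-0.6, 0.0, -0.1]
grip_width: 0.085
gripper_force: 0.0
```

```bash
python3 - <<'E'
from h import *
s=get_state();print(s['time'],s['position'],ang(s),s['force'],s['grip_width'])
P=camera_params('wrist');im=snapshot('wrist');cv2.imwrite('pics/w8.png',im)
h=np.radians(5.72);d=np.array([np.cos(h),np.sin(h)]);n=np.array([-d[1],d[0]]);m=np.array([.5391,.1629])
g=cv2.GaussianBlur(im,(3,3),0).astype(int).sum(2)
for nm,x,z,ws in(('blade',.08,.07,[.004,-.004,.0435,-.0435]),('blade',.03,.07,[.004,-.004,.0435,-.0435]),('handle',-.03,.048,[.015,-.015,.055,-.055]),('handle',-.07,.048,[.015,-.015])):
    p=proj(P,[[*(m+x*d+y*n),z] for y in ws]); r=int(p[0,1]); print(nm,x,r,p[:,0].round(1))
    e=np.abs(np.diff(g[r])); print([(i,int(e[i])) for i in range(200,440) if e[i]>18 and e[i]==e[i-4:i+5].max()])
p=proj(P,[[*(m+x*d+.008*n),.048] for x in (0,-.1)]);print(p)
c=int(p[:,0].mean());e=np.abs(np.diff(g[:,c]));print(c,[(i,int(e[i])) for i in range(10,470) if e[i]>18 and e[i]==e[i-4:i+5].max()])
E
```

```text
35.6 [0.49859395 0.15833313 0.1640901 ] 5.76501134943192 [-0.55653741  0.0430334  -0.0871529 ] 0.0850000787998905
blade 0.08 29 [311.9 326.4 240.2 398. ]
[(239, 74), (311, 55), (325, 41), (399, 71)]
blade 0.03 123 [312.2 325.8 244.9 393. ]
[(244, 77), (311, 48), (324, 34), (394, 71)]
handle -0.03 215 [297.  340.8 238.6 399.1]
[(248, 71), (298, 39), (339, 27), (389, 71)]
handle -0.07 269 [297.8 339.8]
[(251, 75), (298, 39), (338, 29), (386, 74)]
[[306.86498983 171.02067171]
 [307.86180079 307.94268775]]
307 [(173, 57), (307, 35), (421, 109)]
```

The blade, handle and shoulder all lie within about 1.5 mm of home, so I'm handing in.

```bash
python3 -c "
from rig import *
print(job_done())"
```

```text
the job is handed in; nothing more can be done
None
```

The job is handed in, verdict not shown: the blade is in the slot within about 1.5 mm of home by wrist camera, and the can was let go on the table beside the block (not re-imaged after release).

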